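# Put one sliding tray away and draw the other out by its lip

### The arm

A 6-joint arm with a two-finger parallel gripper is mounted at the origin on the work surface; the furniture and walls round the work are solid. World frame = base frame: x ahead of the robot, y to its left, z up, the work surface at z = 0. Lengths are in m, angles in degrees, forces in N, time in s.
With the tool pointing down it reaches from about 0.325 to 0.775 m from the base axis. Payload 5.5 kg.
Tool frame: the origin (TCP) lies between the finger pads; the fingertips stand 19 mm ahead of it and the grasp point (between the pads) is the TCP; z points along the fingers, y is the line along which they close (so a half turn about z gives the same grasp; the last joint's range is limited). The gripper opens to 88 mm and grips with 3 to 60 N. Pads are 20 mm wide; open, the fingers measure 115 mm over their backs; the gripper's body (75 mm by 178 mm) begins 61 mm behind the grasp point.
Start: joints at [72.84, 5.22, 70.514, -0, 104.267, -3.249], TCP at [0.144, 0.582, 0.242] pointing down, gripper open.
Joint ranges: [-164.24, 164.24], [-49.07, 125.15], [9.68, 141.18], [-86.29, 266.29], [3.28, 154.24], [-151.56, 151.56]. Speed limits (degrees/s): [147.25, 147.25, 172.46, 180, 180, 180].

### API

Orientations are given as [roll, pitch, yaw] about the fixed x, y, z axes, in that order (R = Rz(yaw) Ry(pitch) Rx(roll)).
In Python, from workcell import env gives the robot as it stands.
- The arm moves only by the tool move_arm, never from a script. Its arguments are lists of equal length, an entry for each row: "linear": the shift along the tool's x, y, z in mm, a list of three; "rot": the turn, a rotation vector about the tool's x, y, z in rad, a list of three; "gripper": the finger opening in mm, from 0 to 87.8. A call has 1 to 20 rows; each row shifts and turns the commanded pose from where the row before left it, along the tool's axes as they then stand; what a row does not reach is not made up. A row lasts 1/10 s, in which the tool goes at most 50 mm and 8.59 degrees, less where a joint would pass 70% of its speed; a pose out of reach is approached as far as the arm can. A call with a gripper value outside its range is refused whole. The fingers move at their own pace and stop on an object; "force" is the grip in N (left out, the last holds). Time passes only in rows, so rows that do not move let the fingers close. It gives the time, the measured TCP pose, the force, the opening and the grip force at its end, in the units of the state.
- env.observe(): the state, without advancing time (a new reading comes with each control period).
- env.camera(name): name is "scene" or "top" or "wrist"; returns the picture (384x512x3 uint8, red, green, blue); there is no depth.
- env.calibration(name): a dict with "fov_y" (degrees; the focal length in pixels is half the picture's height over the tangent of half this angle, whatever the lens; pixels are square), "cx", "cy" (the principal point, pixels), "D" ([k1, k2, p1, p2, k3] as OpenCV has them; the pictures are not rectified), "pose" (4x4, takes a point from camera to world coordinates). Camera axes: x right, y down, z forward; pixel columns grow to the right and rows downward; lengths in m; the calibration is good to about 2 mm. A picture is of the moment at which its call begins: read the wrist's pose just before it. calibration takes no time and is no camera call; for the wrist camera it gives the pose at the moment of the call.
- env.finish_job(): hands the job in; it is judged then, once.
Trained networks look in the newest picture that a camera, given by its name, has taken for a name from the list of things; names that differ only in an ending like _2 or _b are one class to them, and where a whole thing is asked for, a point or a joint stands for the part that bears it (a point fixed in the world has none). Each returns a list of dicts, best first, with "p" (0 to 1); they miss things now and then, are a little off and sometimes report something else, mostly with a low value. They report only what shows in the picture. A call takes as long as a camera call. They do not tell look-alikes from the thing itself.
- env.regions_of(camera, query): "region" (384x512 bool, what is visible of it) and "uv" ([column, row] in pixels, amid what is visible of it).
The state is a dict: "time_s": time; "q": joint angles; "qd": joint speeds; "joint_torque": joint torques, N m; "ee_pos": TCP position; "eef_rot": TCP orientation; "force": force on the tool from outside, world axes, zero at the start; "moment": the same for the moment, N m; "grip_width": finger opening in m; "grip_force": force on a finger pad.
Only numpy, scipy, OpenCV 4.12 (cv2) and the standard library are available. Lean on these libraries where they do the work, as an engineer would, in place of code of your own. Each camera call takes 0.05 s, during which the arm holds its last target. There are 200 camera calls.

### The job

Two small wooden trays slide on runners screwed to the bench. First push the tray of dowels, which has been left standing out, fully home. Then hook a fingertip behind the upright front lip of the tray with the jar and draw it out gently to its stop, with the jar riding along upright. Use only the outside of the fingers: grip nothing, do not touch or lift the jar, and leave the pine block and the screwdriver where they lie.

Things in the scene. Friction and masses are not known exactly. Their poses are not given: they have to be found in the camera images.
- dowel_unit: fixed runner of the dowel tray: plywood base 165 mm long (x) by 130 mm wide (y) with side rails to 39 mm height. Origin: centre of its underside, on the bench. Its -x axis is the way its tray comes out, roughly towards the robot (yaw within 0.25 rad). It may stand at the left or at the right
- dowel_tray (a joint): how far the dowel tray stands out along its runner's -x, in m: 0 fully home, 0.080 at the front stop; it stays where it is left (about 2 N of friction); the stops at both ends are firm. It starts partly out
- dowel_tray_lip (a point): top centre of the dowel tray's front lip; moves with the tray; axes parallel to the runner's. The lip is an upright board 10 mm thick (x), 100 mm wide (y), its top 66 mm above the bench, with this point midway through its thickness; fully home its front face is flush with the front end of the runner. Five short dowels 12 mm thick lie fixed in the rear of this tray
- jar_unit: fixed runner of the jar tray, the same make and sizes as dowel_unit, at the other place; origin and axes likewise
- jar_tray (a joint): how far the jar tray stands out along its runner's -x, in m: 0 fully home (at the start), 0.080 at the front stop; it stays where it is left (about 2 N of friction); the stops at both ends are firm
- jar_tray_lip (a point): top centre of the jar tray's front lip, same shape as the other lip; moves with the tray. Behind the lip lies an empty pocket, 70 mm deep (x) and 86 mm wide (y), its floor 20 mm above the bench (46 mm below this point), its side walls reaching 34 mm height; behind the pocket a low divider and then the jar
- jar_place (a point): centre of the floor of the jar tray's rear compartment, 20 mm above the bench, 112.5 mm behind the lip point; moves with the tray
- jar: loose clear jar of brass plugs with a grey screw lid, 64 mm across, 86 mm high, about 0.3 kg, standing in the rear compartment of the jar tray with a few mm of play; origin at the centre of its underside, z up; its front is about 80 mm behind the lip point, its top 106 mm above the bench
- block: loose pine offcut 52 x 115 x 35 mm lying between the two runners; origin at the centre of its underside, long side along its y. To be left alone
- driver: loose screwdriver with a six-sided handle, 172 mm long (along its y) and 29 mm thick, lying between the runners nearer the robot; origin at the centre of its underside. To be left alone
Mind the look-alikes: they are no part of the job. Leave any blue, orange or pink look-alike of the jar alone.

How it is judged (in metres and radians):
On the way, in this order (a step that is already met when the one before it is completed fails the run):
1. the dowel tray is fully home (within 8 mm) while the jar tray is still shut (value of joint dowel_tray below 0.008 m and value of joint jar_tray below 0.01 m), for 0.2 s.
2. the jar tray is drawn out to its stop (within 7 mm) (value of joint jar_tray above 0.073 m), for 0.2 s.
At the end, for the whole second after the job is handed in: the dowel tray is home within 8 mm, the jar tray stands out to within 7 mm of its 80 mm stop and is at rest, and the jar stands upright (within 0.1 rad) in its compartment, within 15 mm of the compartment's centre (value of joint dowel_tray below 0.008 m and value of joint jar_tray above 0.073 m and velocity of joint jar_tray between -0.01 and 0.01 m/s and distance between jar and jar_place below 0.015 m and angle between jar's own z axis and vertical below 0.1 rad and linear speed of jar below 0.02 m/s); the robot touches nothing.
It fails at once if the jar is touched by the robot (contact force between any of the fingers, the arm and jar above 1 N).
It fails at once if the jar is lifted or tipped (height (world z) of jar above 0.035 m or angle between jar's own z axis and vertical above 0.3 rad).
It fails at once if a tray or runner is gripped hard or strained against its stop (over 80 N) (contact force between the fingers and jar_unit above 80 N or contact force between the fingers and dowel_unit above 80 N).
It fails at once if the pine block or the screwdriver is moved more than 15 mm (distance of any of block, driver from where it was at the start of the episode above 0.015 m).
It fails at once if a lip is pinched between the two fingers (grasp point within the lip's thickness, and pressing on it) ((x of the grasp point in the frame of dowel_tray_lip between -0.007 and 0.007 m and y of the grasp point in the frame of dowel_tray_lip between -0.06 and 0.06 m and z of the grasp point in the frame of dowel_tray_lip below 0.008 m and contact force between the fingers and dowel_unit above 4 N) or (x of the grasp point in the frame of jar_tray_lip between -0.007 and 0.007 m and y of the grasp point in the frame of jar_tray_lip between -0.06 and 0.06 m and z of the grasp point in the frame of jar_tray_lip below 0.008 m and contact force between the fingers and jar_unit above 4 N)).
It also fails if it takes over 48 s, if anything falls off the work surface, if the arm or the gripper's body presses on something with over 40 N, if the wrist force passes 120 N, or if a joint passes its speed limit or range.

## Working session

There is one attempt and no reset: what is moved stays moved. The work goes in short steps, Python scripts to look and compute and a tool call to move; the robot and the scene stay as the last step left them, time stands still between calls to the robot, and variables do not carry over. Pictures are saved under pics/ and viewed, at most 10 in all, crops included, and the job is handed in when it is done.

Besides the shell and the picture viewer there is one more tool, called after "Call:" by a JSON object that holds its "op" and its "data". move_arm: Moves the arm, as the interface text tells. Its arguments: {"type":"object","properties":{"linear":{"type":"array"},"rot":{"type":"array"},"gripper":{"type":"array"},"force":{"type":"number"}},"required":["linear","rot","gripper"]}

```bash
mkdir -p pics; cat > h.py <<'E'
import numpy as np, cv2
from workcell import env
def cam(n):
    c=env.calibration(n); im=env.camera(n); return c,im
def KD(c):
    f=192/np.tan(np.radians(c["fov_y"])/2)
    return np.array([[f,0,c["cx"]],[0,f,c["cy"]],[0,0,1.]]),np.array(c["D"],float)
def unproj(c,uv,z):
    K,D=KD(c); T=np.array(c["pose"])
    p=cv2.undistortPoints(np.array(uv,float).reshape(-1,1,2),K,D).reshape(-1,2)
    d=np.c_[p,np.ones(len(p))]@T[:3,:3].T
    return T[:3,3]+d*((z-T[2,3])/d[:,2])[:,None]
def proj(c,P):
    K,D=KD(c); Ti=np.linalg.inv(np.array(c["pose"]))
    return cv2.projectPoints(np.array(P,float).reshape(-1,1,3),cv2.Rodrigues(Ti[:3,:3])[0],Ti[:3,3],K,D)[0].reshape(-1,2)
E
python3 - <<'E'
from h import *
out=[]
for n in("top","scene"):
    c,im=cam(n); out.append(im)
    print(n,np.round(c["pose"],3).tolist())
    for q in("dowel_tray_lip","jar_tray_lip","dowel_unit","jar_unit","jar","block","driver"):
        for r in env.regions_of(n,q)[:2]: 
            rc=cv2.minAreaRect(np.argwhere(r["region"])[:,::-1].astype(np.float32))
            print(q,round(r["p"],2),np.round(r["uv"]),np.round(cv2.boxPoints(rc)).tolist())
    cv2.imwrite(f"pics/{n}.png",cv2.resize(im[:,:,::-1],(800,600)))
print(env.observe())
E
```

```text
top [[0.002, -0.981, 0.196, 0.231], [-1.0, 0.002, 0.022, 0.0], [-0.022, -0.196, -0.98, 1.358], [0.0, 0.0, 0.0, 1.0]]
dowel_tray_lip 0.9 [354. 200.] [[335.0, 171.0], [370.0, 171.0], [370.0, 221.0], [335.0, 221.0]]
dowel_tray_lip 0.51 [212. 177.] [[183.0, 193.0], [197.0, 141.0], [240.0, 152.0], [226.0, 205.0]]
jar_tray_lip 0.76 [210. 181.] [[186.0, 193.0], [200.0, 144.0], [233.0, 153.0], [218.0, 202.0]]
dowel_unit 0.66 [208. 180.] [[186.0, 193.0], [199.0, 144.0], [232.0, 152.0], [219.0, 202.0]]
dowel_unit 0.62 [348. 182.] [[328.0, 147.0], [373.0, 147.0], [373.0, 221.0], [328.0, 221.0]]
jar_unit 0.85 [208. 177.] [[183.0, 194.0], [197.0, 140.0], [240.0, 151.0], [226.0, 205.0]]
jar 0.92 [194. 252.] [[186.0, 238.0], [210.0, 238.0], [210.0, 260.0], [186.0, 260.0]]
jar 0.91 [213. 157.] [[197.0, 151.0], [216.0, 142.0], [228.0, 165.0], [209.0, 175.0]]
block 0.56 [265. 153.] [[244.0, 147.0], [280.0, 138.0], [285.0, 157.0], [249.0, 167.0]]
driver 0.61 [264. 228.] [[260.0, 202.0], [269.0, 202.0], [269.0, 243.0], [260.0, 243.0]]
scene [[0.821, -0.378, 0.428, 0.016], [-0.571, -0.541, 0.618, -0.635]
[... 743 characters left out ...]
0], [256.0, 220.0], [226.0, 234.0]]
{'time_s': 0.8, 'q': array([ 7.28392124e+01,  5.21817958e+00,  7.05135562e+01, -2.65254961e-04,
        1.04266729e+02, -3.24660431e+00]), 'qd': array([-0.02311665,  0.05384192,  0.05082615,  0.02205239,  0.0634288 ,
        0.04643505]), 'joint_torque': array([-2.57354855e-03, -4.46162975e+01, -4.06466639e+01,  6.95026852e-02,
        2.00799265e-02,  5.11966925e-05]), 'ee_pos': array([0.14426733, 0.5824121 , 0.24165009]), 'eef_rot': array([1.79998482e+02, 3.43621808e-04, 1.66085751e+02]), 'force': array([-0.69424917,  1.22351902,  0.37798449]), 'moment': array([ 0.0091896 , -0.01432781, -0.04367572]), 'grip_force': 0.0, 'grip_width': 0.08788059889881954}
```

View pics/top.png

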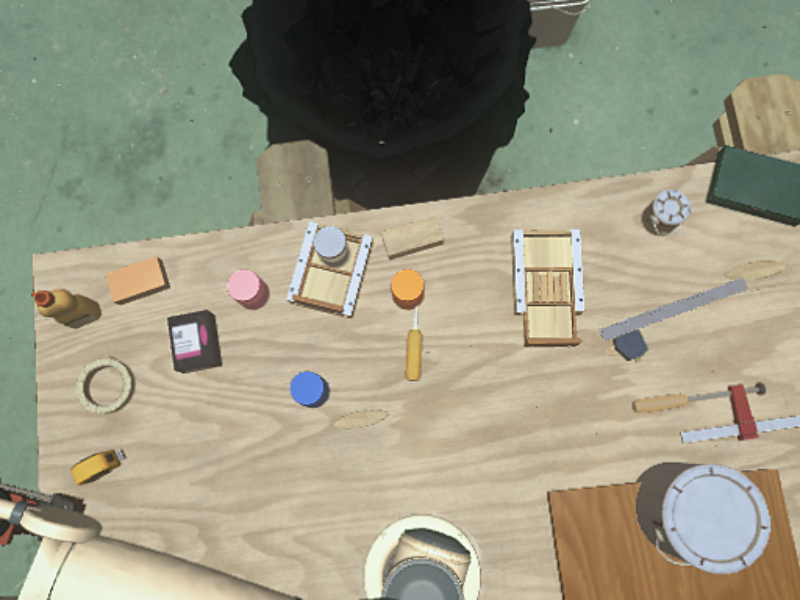

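View pics/scene.png

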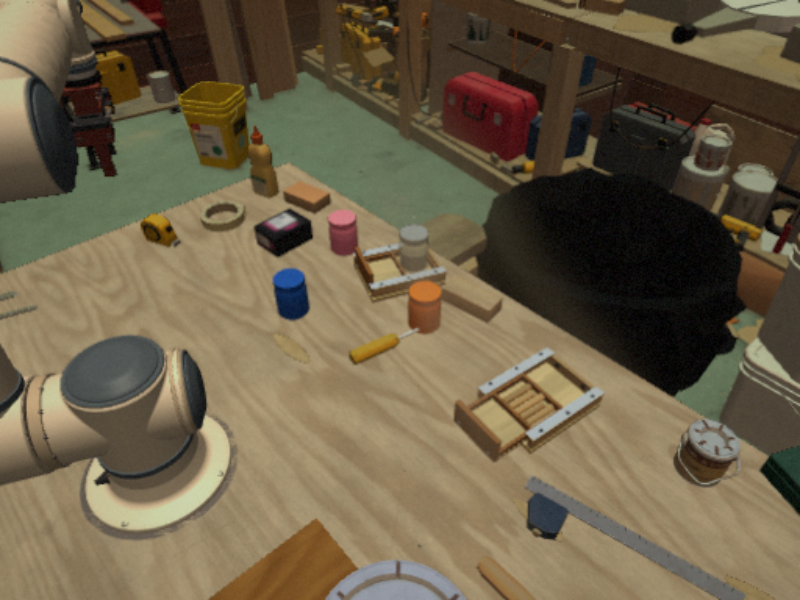

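Top view (800-scale): the dowel tray is at right, with its lip at about (552,342) and its rails spanning x 514–583. The jar tray is at left, with its lip at about (322,307) and its lid at (331,243). The block is at (413,238), the driver at (414,350), and the orange, blue and pink look-alikes are nearby.

```bash
python3 - <<'E'
import cv2,numpy as np
im=cv2.imread("pics/top.png")
im=None
from h import *
c,im=cam("top"); np.save("top.npy",im)
a=cv2.resize(im[135:235,178:243],None,fx=6,fy=6,interpolation=cv2.INTER_CUBIC)
b=cv2.resize(im[135:235,320:385],None,fx=6,fy=6,interpolation=cv2.INTER_CUBIC)
o=np.hstack([a,b])[:,:,::-1].copy()
cv2.imwrite("pics/crop.png",o)
E
```

```text
(no output)
```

View pics/crop.png

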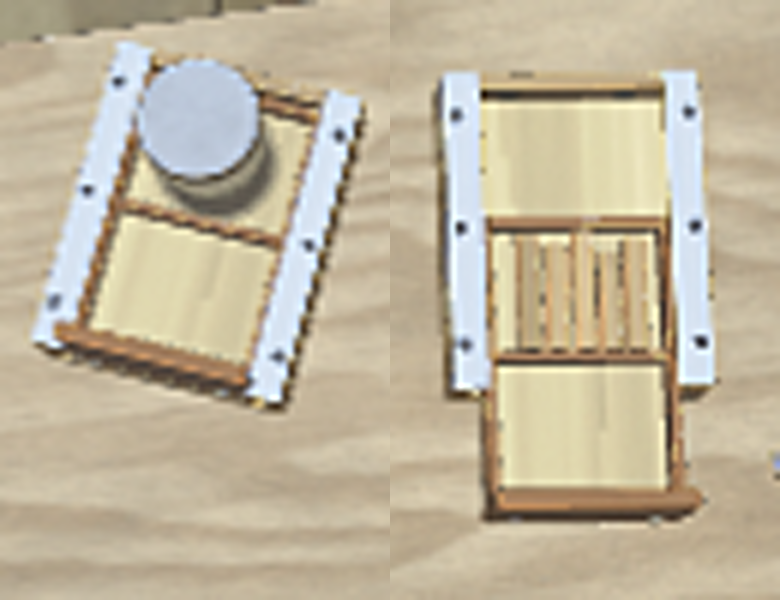

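```bash
cat >> h.py <<'E'
def fitunit(P,z=0.039):  # corners RL,FL,RR,FR ; x forward away from robot
    m=np.array([[.0825,.065],[-.0825,.065],[.0825,-.065],[-.0825,-.065]])
    P=P[:,:2]; c=P.mean(0); H=m.T@(P-c); a=np.arctan2(H[0,1]-H[1,0],H[0,0]+H[1,1])
    R=np.array([[np.cos(a),-np.sin(a)],[np.sin(a),np.cos(a)]])
    return c,a,(P-c-m@R.T)
E
python3 - <<'E'
from h import *
c=env.calibration("top")
for nm,px,off in(("jar",[(118,42),(33,345),(363,97),(283,402)],178),("dowel",[(55,73),(63,388),(305,70),(323,382)],320)):
    uv=np.array(px)/6+[off-.5,134.5]
    P=unproj(c,uv,.039); ce,a,e=fitunit(P)
    print(nm,np.round(P,4).tolist(),ce,np.degrees(a),np.round(e,4).tolist(),"len",np.linalg.norm(P[0]-P[1]),np.linalg.norm(P[0]-P[2]))
    u=np.array([np.cos(a),np.sin(a)])
    print("home lip",ce-u*.0775)
print("dowel lip top",unproj(c,np.array([(105,490),(310,490)])/6+[319.5,134.5],.066))
print("jar lip top",unproj(c,np.array([(58,325),(248,377)])/6+[177.5,134.5],.066))
print("jarlid",unproj(c,np.array([(200,118)])/6+[177.5,134.5],.106))
print(unproj(c,[(265,153)],.035),unproj(c,[(264,228)],.029))
print("others orange,pink,blue",unproj(c,np.array([(407,288),(245,288),(308,388)])*.64,.1))
E
```

```text
jar [[0.6687, 0.2229, 0.039], [0.5085, 0.2613, 0.039], [0.6386, 0.0956, 0.039], [0.479, 0.1341, 0.039]] [0.57370048 0.17847445] -13.388420717658075 [[-0.0003, 0.0003], [0.0, 0.0005], [-0.0003, -0.0005], [0.0006, -0.0003]] len 0.16468279024977509 0.13074325450612648
home lip [0.49830673 0.19641968]
dowel [[0.6501, -0.1836, 0.039], [0.4856, -0.1831, 0.039], [0.6509, -0.3106, 0.039], [0.4884, -0.3122, 0.039]] [ 0.56876383 -0.24737441] 0.4256377137758441 [[-0.0007, -0.0018], [-0.0002, -0.0001], [-0.0008, 0.0011], [0.0017, 0.0008]] len 0.16451821833066457 0.12703687117035134
home lip [ 0.49126597 -0.24795014]
dowel lip top [[ 0.42978628 -0.19819394  0.066     ]
 [ 0.4297775  -0.29700686  0.066     ]]
jar lip top [[0.51296799 0.24388413 0.066     ]
 [0.48647439 0.14888955 0.066     ]]
jarlid [[0.60751521 0.17033842 0.106     ]]
[[0.63202516 0.0122916  0.035     ]] [[0.39970655 0.01535584 0.029     ]]
others orange,pink,blue [[0.51797259 0.02480176 0.1       ]
 [0.51864403 0.32631561 0.1       ]
 [0.33315876 0.20329911 0.1       ]]
```

Call:
{"op": "move_arm", "data": {"linear": [[0, 0, 0], [0, 0, 0], [-23, -32, 0], [-23, -32, 0], [-23, -32, 0], [-23, -32, 0], [-23, -32, 0], [-23, -32, 0], [-23, -32, 0], [-23, -32, 0], [-23, -32, 0], [-23, -32, 0], [-23, -32, 0], [-23, -32, 0], [0, 0, 0]], "rot": [[0, 0, -0.125], [0, 0, -0.125], [0, 0, 0], [0, 0, 0], [0, 0, 0], [0, 0, 0], [0, 0, 0], [0, 0, 0], [0, 0, 0], [0, 0, 0], [0, 0, 0], [0, 0, 0], [0, 0, 0], [0, 0, 0], [0, 0, 0]], "gripper": [0, 0, 0, 0, 0, 0, 0, 0, 0, 0, 0, 0, 0, 0, 0]}}

```text
time_s: 2.35
ee_pos: [0.4249, 0.1971, 0.2414]
eef_rot: [-179.9, 0.0, -179.9]
force: [0.1, 0.2, 0.1]
grip_width: 0.0006
grip_force: 0.0
```

Call:
{"op": "move_arm", "data": {"linear": [[2.5, -37, 0], [2.5, -37, 0], [2.5, -37, 0], [2.5, -37, 0], [2.5, -37, 0], [2.5, -37, 0], [2.5, -37, 0], [2.5, -37, 0], [2.5, -37, 0], [2.5, -37, 0], [2.5, -37, 0], [2.5, -37, 0], [0, 0, 30], [0, 0, 30], [0, 0, 30], [0, 0, 0], [0, 0, 0]], "rot": [[0, 0, 0], [0, 0, 0], [0, 0, 0], [0, 0, 0], [0, 0, 0], [0, 0, 0], [0, 0, 0], [0, 0, 0], [0, 0, 0], [0, 0, 0], [0, 0, 0], [0, 0, 0], [0, 0, 0], [0, 0, 0], [0, 0, 0], [0, 0, 0], [0, 0, 0]], "gripper": [0, 0, 0, 0, 0, 0, 0, 0, 0, 0, 0, 0, 0, 0, 0, 0, 0]}}

```text
time_s: 4.05
ee_pos: [0.3964, -0.2432, 0.1521]
eef_rot: [180.0, -0.0, -179.5]
force: [-0.1, 0.0, 0.5]
grip_width: 0.0005
grip_force: 0.0
```

```bash
python3 - <<'E'
from h import *
c,im=cam("wrist"); o=im[:,:,::-1].copy()
print(env.observe()["ee_pos"],np.round(c["pose"],3).tolist())
for p in proj(c,[[.430,-.198,.066],[.430,-.297,.066],[.651,-.1824,.039],[.4863,-.1830,.039]]): cv2.circle(o,tuple(int(v) for v in p),3,(0,0,255),1)
cv2.imwrite("pics/w1.png",o)
E
```

```text
[ 0.39685232 -0.2436679   0.15338277] [[-0.008, 0.966, 0.258, 0.327], [1.0, 0.007, 0.002, -0.243], [0.001, 0.258, -0.966, 0.295], [0.0, 0.0, 0.0, 1.0]]
```

View pics/w1.png

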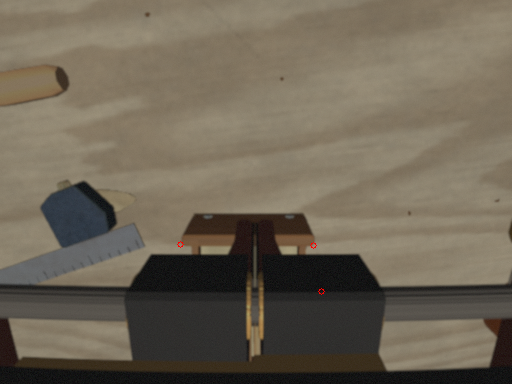

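The wrist view shows the lip's top edge at about row 240, columns 183–315, within a few pixels of my prediction. The fingertips at (250,225) are in front of it, so I descend and push.

Call:
{"op": "move_arm", "data": {"linear": [[2, 0, 25], [0, 0, 25], [0, 0, 25], [0, 0, 20], [0, 0, 0], [-10, 0, 0], [-10, 0, 0], [-7, 0, 0], [-7, 0, 0], [-7, 0, 0], [-7, 0, 0], [-7, 0, 0], [-7, 0, 0], [-7, 0, 0], [0, 0, 0], [0, 0, 0]], "rot": [[0, 0, 0], [0, 0, 0], [0, 0, 0], [0, 0, 0], [0, 0, 0], [0, 0, 0], [0, 0, 0], [0, 0, 0], [0, 0, 0], [0, 0, 0], [0, 0, 0], [0, 0, 0], [0, 0, 0], [0, 0, 0], [0, 0, 0], [0, 0, 0]], "gripper": [0, 0, 0, 0, 0, 0, 0, 0, 0, 0, 0, 0, 0, 0, 0, 0]}}

```text
time_s: 5.7
ee_pos: [0.4635, -0.2431, 0.0563]
eef_rot: [180.0, 0.0, -179.6]
force: [-0.2, 0.3, -0.5]
grip_width: 0.0003
grip_force: 0.0
```

Call:
{"op": "move_arm", "data": {"linear": [[-3, 0, 0], [-3, 0, 0], [-3, 0, 0], [-2, 0, 0]], "rot": [[0, 0, 0], [0, 0, 0], [0, 0, 0], [0, 0, 0]], "gripper": [0, 0, 0, 0]}}

```text
time_s: 6.1
ee_pos: [0.4742, -0.2431, 0.0564]
eef_rot: [180.0, -0.0, -179.6]
force: [-1.7, 0.9, -0.6]
grip_width: 0.0005
grip_force: 1.1
```

Call:
{"op": "move_arm", "data": {"linear": [[-1.5, 0, 0], [-1.5, 0, 0], [0, 0, 0]], "rot": [[0, 0, 0], [0, 0, 0], [0, 0, 0]], "gripper": [0, 0, 0]}}

```text
time_s: 6.4
ee_pos: [0.4757, -0.243, 0.0564]
eef_rot: [180.0, -0.2, -179.6]
force: [-8.8, 2.2, 2.4]
grip_width: 0.0001
grip_force: 4.5
```

Call:
{"op": "move_arm", "data": {"linear": [[-1, 0, 0], [0, 0, 0], [0, 0, 0], [10, 0, 0], [20, 0, 0], [10, 0, 0], [0, 0, -30], [0, 0, -40], [0, 0, -40], [0, 0, -40], [0, 0, 0]], "rot": [[0, 0, 0], [0, 0, 0], [0, 0, 0], [0, 0, 0], [0, 0, 0], [0, 0, 0], [0, 0, 0], [0, 0, 0], [0, 0, 0], [0, 0, 0], [0, 0, 0]], "gripper": [0, 0, 0, 0, 0, 0, 0, 0, 0, 0, 0]}}

```text
time_s: 7.5
ee_pos: [0.4402, -0.2448, 0.2141]
eef_rot: [-179.6, 0.6, -179.6]
force: [0.6, -1.0, 0.1]
grip_width: 0.0006
grip_force: 0.0
```

```bash
python3 - <<'E'
from h import *
c,im=cam("top")
a=cv2.resize(im[135:235,178:243],None,fx=6,fy=6,interpolation=cv2.INTER_CUBIC)
b=cv2.resize(im[135:235,320:385],None,fx=6,fy=6,interpolation=cv2.INTER_CUBIC)
cv2.imwrite("pics/crop2.png",np.hstack([a,b])[:,:,::-1])
E
```

```text
(no output)
```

View pics/crop2.png

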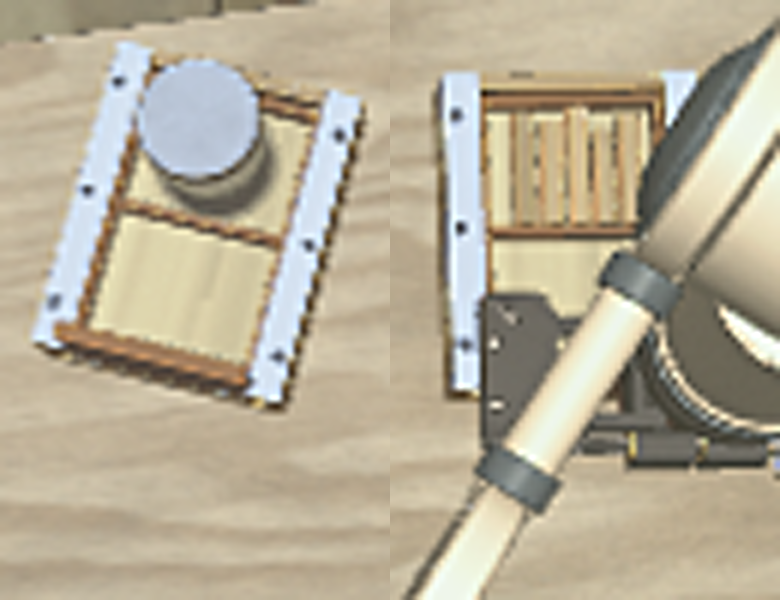

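Call:
{"op": "move_arm", "data": {"linear": [[-7.5, 36, 0], [-7.5, 36, 0], [-7.5, 36, 0], [-7.5, 36, 0], [-7.5, 36, 0], [-7.5, 36, 0], [-7.5, 36, 0], [-7.5, 36, 0], [-7.5, 36, 0], [-7.5, 36, 0], [-7.5, 36, 0], [-7.5, 36, 0], [0, 0, 0], [0, 0, 0], [0, 0, 0], [0, 0, 0]], "rot": [[0, 0, 0], [0, 0, 0], [0, 0, 0], [0, 0, 0], [0, 0, 0], [0, 0, 0], [0, 0, 0], [0, 0, 0], [0, 0, 0], [0, 0, 0], [0, 0, 0], [0, 0, 0], [0, 0, 0.12], [0, 0, 0.12], [0, 0, 0], [0, 0, 0]], "gripper": [0, 0, 0, 0, 0, 0, 0, 0, 0, 0, 0, 0, 0, 0, 0, 0]}}

```text
time_s: 9.15
ee_pos: [0.5248, 0.189, 0.2053]
eef_rot: [-180.0, -0.1, 166.8]
force: [-0.4, -0.0, -0.2]
grip_width: 0.0006
grip_force: 0.0
```

```bash
python3 - <<'E'
from h import *
s=env.observe(); p=s["ee_pos"]
u=np.array([.9728,-.2316]); v=np.array([.2316,.9728]); lip=np.array([.4983,.1964])
print(p,s["eef_rot"],"rel lip",(p[:2]-lip)@u,(p[:2]-lip)@v)
c,im=cam("wrist"); o=im[:,:,::-1].copy()
L=lambda a,b,z:[*(lip+a*u+b*v),z]
for q in proj(c,[L(0,.05,.066),L(0,-.05,.066),L(-.005,.065,.039),L(-.005,-.065,.039)]): cv2.circle(o,tuple(int(x) for x in q),3,(0,0,255),1)
cv2.imwrite("pics/w2.png",o)
E
```

```text
[0.5248019  0.18899528 0.20534278] [-1.79959252e+02 -8.01968901e-02  1.66836306e+02] rel lip 0.027495979401136503 -0.0010654670915156792
```

View pics/w2.png

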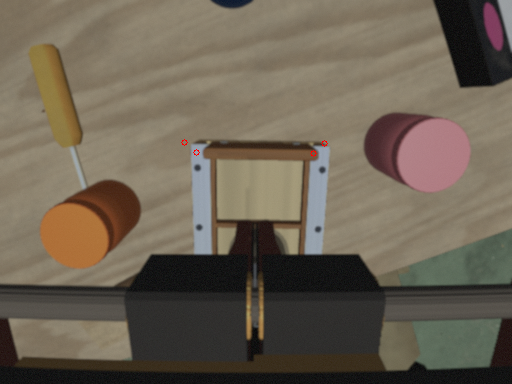

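The wrist view shows the lip at row 153, columns 204–318, about 5 mm off my prediction sideways and correct in depth. The pocket is at rows 160–220. I shift slightly and go down into it.

Call:
{"op": "move_arm", "data": {"linear": [[-6, 4, 0], [0, 0, 30], [0, 0, 30], [0, 0, 30], [0, 0, 30], [0, 0, 20], [0, 0, 10], [0, 0, 0], [0, 0, 0]], "rot": [[0, 0, 0], [0, 0, 0], [0, 0, 0], [0, 0, 0], [0, 0, 0], [0, 0, 0], [0, 0, 0], [0, 0, 0], [0, 0, 0]], "gripper": [0, 0, 0, 0, 0, 0, 0, 0, 0]}}

```text
time_s: 10.1
ee_pos: [0.5326, 0.1918, 0.0578]
eef_rot: [180.0, 0.1, 166.7]
force: [-0.1, 0.5, 0.2]
grip_width: 0.0004
grip_force: 0.0
```

Call:
{"op": "move_arm", "data": {"linear": [[4, 0, 0], [4, 0, 0], [3, 0, 0], [2, 0, 0], [2, 0, 0], [2, 0, 0], [2, 0, 0], [2, 0, 0], [2, 0, 0], [2, 0, 0], [3, 0, 0], [3, 0, 0], [3, 0, 0], [3, 0, 0], [3, 0, 0], [3, 0, 0], [3, 0, 0], [3, 0, 0], [3, 0, 0], [3, 0, 0]], "rot": [[0, 0, 0], [0, 0, 0], [0, 0, 0], [0, 0, 0], [0, 0, 0], [0, 0, 0], [0, 0, 0], [0, 0, 0], [0, 0, 0], [0, 0, 0], [0, 0, 0], [0, 0, 0], [0, 0, 0], [0, 0, 0], [0, 0, 0], [0, 0, 0], [0, 0, 0], [0, 0, 0], [0, 0, 0], [0, 0, 0]], "gripper": [0, 0, 0, 0, 0, 0, 0, 0, 0, 0, 0, 0, 0, 0, 0, 0, 0, 0, 0, 0]}}

```text
time_s: 12.1
ee_pos: [0.4781, 0.2044, 0.0567]
eef_rot: [180.0, 0.0, 166.7]
force: [1.7, 1.2, 1.0]
grip_width: 0.0004
grip_force: 1.1
```

Call:
{"op": "move_arm", "data": {"linear": [[3, 0, 0], [3, 0, 0], [3, 0, 0], [3, 0, 0], [3, 0, 0], [3, 0, 0], [3, 0, 0], [3, 0, 0], [3, 0, 0], [3, 0, 0], [2, 0, 0], [2, 0, 0], [2, 0, 0], [1, 0, 0], [0, 0, 0]], "rot": [[0, 0, 0], [0, 0, 0], [0, 0, 0], [0, 0, 0], [0, 0, 0], [0, 0, 0], [0, 0, 0], [0, 0, 0], [0, 0, 0], [0, 0, 0], [0, 0, 0], [0, 0, 0], [0, 0, 0], [0, 0, 0], [0, 0, 0]], "gripper": [0, 0, 0, 0, 0, 0, 0, 0, 0, 0, 0, 0, 0, 0, 0]}}

```text
time_s: 13.6
ee_pos: [0.442, 0.2128, 0.0565]
eef_rot: [-180.0, -0.0, 166.7]
force: [1.4, 1.1, 0.7]
grip_width: 0.0007
grip_force: 0.5
```

Call:
{"op": "move_arm", "data": {"linear": [[1, 0, 0], [1, 0, 0], [1, 0, 0], [1, 0, 0], [1, 0, 0], [0, 0, 0]], "rot": [[0, 0, 0], [0, 0, 0], [0, 0, 0], [0, 0, 0], [0, 0, 0], [0, 0, 0]], "gripper": [0, 0, 0, 0, 0, 0]}}

```text
time_s: 14.2
ee_pos: [0.4382, 0.2137, 0.0566]
eef_rot: [-180.0, 0.1, 166.6]
force: [5.7, -1.1, -3.1]
grip_width: 0.0006
grip_force: 3.0
```

Force is rising at the stop. One more small pull and a dwell, then I back off inside the pocket and lift.

Call:
{"op": "move_arm", "data": {"linear": [[1, 0, 0], [1, 0, 0], [0, 0, 0], [0, 0, 0]], "rot": [[0, 0, 0], [0, 0, 0], [0, 0, 0], [0, 0, 0]], "gripper": [0, 0, 0, 0]}}

```text
time_s: 14.6
ee_pos: [0.4381, 0.2137, 0.0567]
eef_rot: [180.0, 0.4, 166.6]
force: [13.6, -1.0, -7.5]
grip_width: 0.0007
grip_force: 6.9
```

Call:
{"op": "move_arm", "data": {"linear": [[-4, 0, 0], [-5, 0, 0], [-5, 0, 0], [-3, 0, 0], [0, 0, 0], [0, 0, -10], [0, 0, -20], [0, 0, -30], [0, 0, -40], [0, 0, -40], [0, 0, -40], [40, 0, 0], [40, 0, 0], [20, 0, 0], [0, 0, 0], [0, 0, 0]], "rot": [[0, 0, 0], [0, 0, 0], [0, 0, 0], [0, 0, 0], [0, 0, 0], [0, 0, 0], [0, 0, 0], [0, 0, 0], [0, 0, 0], [0, 0, 0], [0, 0, 0], [0, 0, 0], [0, 0, 0], [0, 0, 0], [0, 0, 0], [0, 0, 0]], "gripper": [0, 0, 0, 0, 0, 0, 0, 0, 0, 0, 0, 0, 0, 0, 0, 0]}}

```text
time_s: 16.2
ee_pos: [0.3549, 0.2337, 0.2374]
eef_rot: [180.0, 0.1, 166.7]
force: [0.5, -0.0, 0.6]
grip_width: 0.0005
grip_force: 0.0
```

```bash
python3 - <<'E'
from h import *
c,im=cam("top")
cv2.imwrite("pics/end.png",cv2.resize(im[130:250,170:390],None,fx=3.6,fy=3.6,interpolation=cv2.INTER_CUBIC)[:,:,::-1])
E
```

```text
(no output)
```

View pics/end.png

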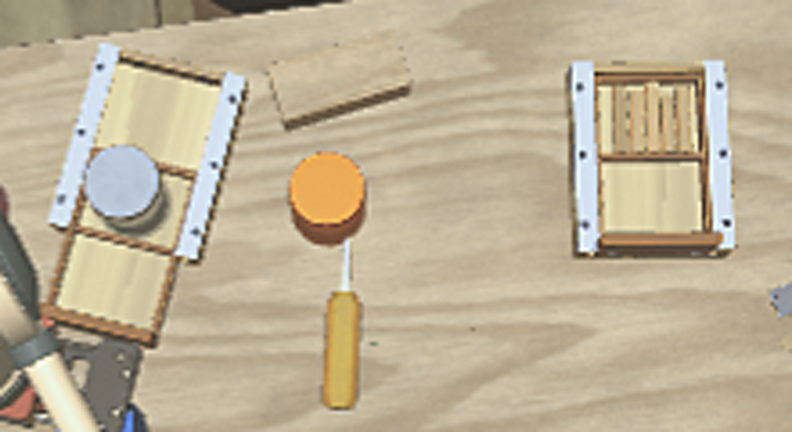

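The closing top view shows the dowel tray home at (650,160) and the jar tray out, with its lip at (100,325) and the jar upright at (122,182). The block and driver are undisturbed, so I hand in.

```bash
python3 -c "
from h import *
print(env.finish_job())"
```

```text
the job is handed in; nothing more can be done
None
```

The dowel tray is pushed fully home and the jar tray is drawn out to its stop with the jar upright; the block and screwdriver look undisturbed, and the job is handed in at about 16 s of the 48 s, though no verdict came back.

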